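# Unhook the drained tube carrier and park it in its bench cradle

### The arm

A 6-joint arm with a two-finger parallel gripper is mounted at the origin on the work surface. World frame = base frame: x ahead of the robot, y to its left, z up, the work surface at z = 0. Lengths are in m, angles in rad, forces in N, time in s.
With the tool pointing down it reaches from about 0.375 to 0.975 m from the base axis. Payload 3.8 kg.
Tool frame: the origin (TCP) lies on the centre line of the jaws, within the pads' length; the fingertips stand 14 mm ahead of it and the grasp point (between the pads) lies 5 mm behind it; z points along the fingers, x is the direction in which the jaws open and shut, and the axes are right-handed (so a half turn about z gives the same grasp; the last joint's range is limited). The gripper opens to 85 mm and grips with 20 to 120 N. Pads are 22 mm wide; open, the fingers measure 114 mm over their backs; the gripper's body (76 mm by 85 mm) begins 54 mm behind the grasp point. The pads swing forward as they close: fully open they stand 13 mm farther back than shut.
Start: joints at [-1.154, 0.264, 1.604, -0, 1.274, -0.037], TCP at [0.296, -0.607, 0.245] pointing down, gripper open.
Joint ranges: [-2.63, 2.63], [-0.94, 2.18], [0.31, 2.57], [-1.31, 4.45], [0, 2.66], [-2.55, 2.55]. Speed limits (rad/s): [2.57, 2.57, 3.14, 3.14, 3.14, 3.14].

### API

Orientations are given as a rotation vector (axis times angle).
In Python, from workcell import bot gives the robot as it stands. The module is installed in compiled form; this text tells all that it offers.
- The arm moves only by the tool arm_command, never from a script. Its argument "steps" is one flat list of numbers, 7 for each row, row after row: the shift along the tool's x, y, z in units of 30 mm (1.0 is 30 mm), then the turn, a rotation vector about the tool's x, y, z in units of 6 degrees (1.0 is 6 degrees), then the opening, from 0 (shut) to 1 (fully open). In form: [tx, ty, tz, ax, ay, az, fingers, tx, ty, tz, ax, ay, az, fingers, ...]. A call has 1 to 10 rows; each row shifts and turns the commanded pose from where the row before left it, along the tool's axes as they then stand; what a row does not reach is not made up. A row lasts 1/8 s, in which the tool goes at most 62.5 mm and 10.7 degrees, less where a joint would pass 70% of its speed; a pose out of reach is approached as far as the arm can. A call is refused whole if a number of a shift passes 1 or a number of a turn 1, either way. A call with a gripper value outside its range is refused whole. The fingers move at their own pace and stop on an object; "squeeze" is the grip in N (left out, the last holds). Time passes only in rows, so rows that do not move let the fingers close. It gives the time, the measured TCP pose, the force and the opening at its end, in the units of the state.
- bot.read_state(): the state, without advancing time (a new reading comes with each control period).
- bot.read_camera(name): name is "side" or "top" or "wrist"; returns a dict with "img" (480x640x3 uint8, red, green, blue), "camera_matrix" (3x3 intrinsics, pixels), "k1" (the pictures are not rectified: a ray, as slopes to the right and down, at radius r is drawn at 1 + k1 r^2 times it, then the intrinsics apply), "pose" (4x4, takes a point from camera to world coordinates); the wrist camera has in their place "T_tool_cam" (4x4, takes a point from camera to tool coordinates, whose origin is the TCP and whose axes are the tool frame's). Camera axes: x right, y down, z forward; pixel columns grow to the right and rows downward; lengths in m; the calibration is good to about 2 mm. A picture is of the moment at which its call begins: read the wrist's pose just before it. There is no depth.
- bot.finish_job(): hands the job in, once; it reports no verdict.
The state is a dict: "time": time; "q": joint angles; "joint_vel": joint speeds; "joint_torque": joint torques, N m; "tool_pos": TCP position; "tcp_rot": TCP orientation; "wrist_force": force on the tool from outside, world axes, zero at the start; "torque": the same for the moment, N m; "width": opening from 0.0 (shut) to 1.0 (fully open).
Only numpy, scipy, OpenCV 4.12 (cv2) and the standard library are available. Lean on these libraries where they do the work, as an engineer would, in place of code of your own. Each camera call takes 0.05 s, during which the arm holds its last target.

### The job

The yellow tube carrier has drained: take it down from its barbed hook on the draining stand without forcing it against the stand (raise it, tip its foot outwards and back its eye over the barb), and set it down, without dropping it, fully home and level in the empty white bench cradle. Let go and leave the blue carrier hanging on its hook, and the filled white carrier, the saline bottle and the green pot standing where they are.

Things in the scene. Friction and masses are not known exactly. Their poses are not given: they have to be found in the camera images.
- stand: Steel draining stand fixed to the bench: drip tray 120 mm (its x) by 270 mm (y), 14 mm high, with a 16 mm post in the middle, 186 mm tall. Origin on the bench at the post's axis, z up. Two identical barbed hooks of 7 mm round rod leave the post level, one along its +y, one along its -y, rod axis 175 mm above the bench; each has a grey stop collar 46 to 52 mm out. Top of the barbs 205 mm.
- hook_a (a point): Rod axis of the +y hook where a carrier hangs, 75 mm out from the post's axis, 175 mm high; axes as the stand's. The level rod ends 100 mm out from the post.
- barb_a (a point): Tip (rod axis) of the +y hook, 115 mm out from the post's axis, 201 mm high: from the end of the level part (100 mm out, 175 mm high) the 7 mm rod rises to here outwards at 60 degrees from level. From here a barb 5 mm thick points 7 mm level back towards the post. Axes as the stand's.
- hook_b (a point): Rod axis of the -y hook where a carrier hangs, 75 mm out from the post's axis, 175 mm high; axes as the stand's. The level rod ends 100 mm out from the post.
- barb_b (a point): Tip (rod axis) of the -y hook, 115 mm out from the post's axis, 201 mm high: from the end of the level part (100 mm out, 175 mm high) the 7 mm rod rises to here outwards at 60 degrees from level. From here a barb 5 mm thick points 7 mm level back towards the post. Axes as the stand's.
- yellow: Yellow empty six-place tube carrier to be moved, 0.13 to 0.24 kg, hanging by its eye from either hook, 65 to 85 mm out from the post's axis. Origin: centre of its underside; z up; a half turn about z makes no difference. Foot block 66 mm (x) by 58 mm (y), 42 mm high; above its middle stands an upright handle plate 10 mm thick, its normal along y (along the hook), top at 114 mm height.
- yellow_eye (a point): Centre of the eye in the yellow plate, 91 mm above the underside, axes as the carrier's. The eye is 20 mm wide (x), from 78 to 104 mm height, right through along y, with a 10 mm bar above and below. Upright, it cannot pass the barb: raise it 8 mm, tip the plate 30 to 40 degrees (foot outwards, top to the post) by the bend, lead the eye centre up along the tip, then outwards.
- yellow_rib (a point): Point between the yellow plate's two grip ribs, 101 mm above the underside, axes as the carrier's. The ribs are the plate's outer edges: flat, 14 mm wide (y), at x = -22 and +22 mm (44 mm across), from 68 to 114 mm height. Gripped across them from above, the hook passes between the fingers.
- blue: Blue carrier of the same shape, hanging on the other hook of the stand; stays there
- cradle_free: Empty white bench cradle with a pale blue-grey mat, fixed to the bench, the target: open tray 80 mm (x) by 72 mm (y) with a rim 14 mm high; inside 72 mm (x) by 64 mm (y), floor 4 mm above the bench. Origin on the bench at its centre, z up. The carrier's 66 mm side goes along the cradle's x, either way round, and its underside stands on the floor.
- cradle_busy: Second white bench cradle, the same shape, with the white carrier in it, 120 to 135 mm from the empty one
- loaded: White carrier of the same shape (114 mm high) with six capped blood tubes, standing in the second cradle; stays there
- saline: Closed bottle, 62 mm diameter, 145 mm high, loose on the bench near the stand; origin at its underside; stays there
- pot: Empty green pot, 68 mm diameter, 85 mm high, loose on the bench between stand and cradles; origin at its underside; stays there
Mind the look-alikes: they are no part of the job. Leave any pink or purple look-alike of the loaded alone.

How it is judged:
On the way:
1. the yellow carrier is off its hook: its eye is clear out beyond the barb tip and the carrier touches nothing of the stand (distance between yellow_eye and stand above 0.2 m and horizontal distance between yellow_eye and stand above 0.13 m and contact force between yellow and stand below 0.05 N), for 0.1 s.
At the end, for the whole second after the job is handed in: the yellow carrier stands released and at rest on the free cradle's floor: centred within 7 mm, down within 3 mm, level within 3 degrees, long sides parallel; the blue carrier still hangs (moved under 30 mm), white carrier moved under 15 mm, bottle and pot under 25 mm, all upright (horizontal distance between yellow and cradle_free below 0.007 m and z of yellow in the frame of cradle_free below 0.007 m and angle between yellow's own z axis and vertical below 0.05 rad and angle between the x axis of yellow and the x axis of cradle_free, either way round below 0.15 rad and linear speed of yellow below 0.02 m/s and contact force between the fingers and yellow below 0.1 N and distance of blue from where it was at the start of the episode below 0.03 m and angle between blue's own z axis and vertical below 0.25 rad and distance of loaded from where it was at the start of the episode below 0.015 m and distance of each of saline, pot from where it was at the start of the episode below 0.025 m and angle between each of loaded, saline, pot's own z axis and vertical below 0.1 rad); the robot touches nothing.
It fails at once if the yellow carrier is forced against the stand (over 25 N) (contact force between yellow and stand above 25 N).
It fails at once if the blue carrier is knocked off or shifted more than 60 mm (distance of blue from where it was at the start of the episode above 0.06 m).
It fails at once if the filled white carrier, the bottle or the pot is tipped (angle between any of loaded, saline, pot's own z axis and vertical above 0.35 rad).
It fails at once if the yellow carrier is dropped: it falls unheld (contact force between the fingers and yellow below 0.05 N and linear speed of yellow above 0.6 m/s).
It also fails if it takes over 45 s, if anything falls off the work surface, if the arm or the gripper's body presses on something with over 40 N, if the wrist force passes 120 N, or if a joint passes its speed limit or range.

## Working session

There is one attempt and no reset: what is moved stays moved. The work goes in short steps, Python scripts to look and compute and a tool call to move; the robot and the scene stay as the last step left them, time stands still between calls to the robot, and variables do not carry over. Pictures are saved under pics/ and viewed, and the job is handed in when it is done.

Besides the shell and the picture viewer there is one more tool, called after ">>>" as a command line: name --argument value ..., lists and objects as JSON in quotes. arm_command: Moves the arm, as the interface text tells. Its arguments: {"type":"object","properties":{"steps":{"type":"array","items":{"type":"number"}},"squeeze":{"type":"number"}},"required":["steps"]}

```bash
mkdir -p pics
cat > h.py <<'E'
import numpy as np,cv2
from scipy.spatial.transform import Rotation as R
from workcell import bot
def cam(n):
    s=bot.read_state();c=bot.read_camera(n)
    if 'pose' in c: T=np.array(c['pose'])
    else:
        W=np.eye(4);W[:3,:3]=R.from_rotvec(s['tcp_rot']).as_matrix();W[:3,3]=s['tool_pos'];T=W@np.array(c['T_tool_cam'])
    return c['img'],np.array(c['camera_matrix']),float(c['k1']),T
def ray(px,K,k1,T):
    d=np.array([(px[0]-K[0,2])/K[0,0],(px[1]-K[1,2])/K[1,1]]);u=d.copy()
    for _ in range(20): u=d/(1+k1*(u@u))
    v=T[:3,:3]@np.array([u[0],u[1],1]);return T[:3,3],v/np.linalg.norm(v)
def onz(px,z,C):
    o,v=ray(px,*C);return o+v*(z-o[2])/v[2]
def tri(r1,r2):
    A=np.zeros((3,3));b=np.zeros(3)
    for o,v in(r1,r2):
        P=np.eye(3)-np.outer(v,v);A+=P;b+=P@o
    x=np.linalg.solve(A,b);return x,[np.linalg.norm((np.eye(3)-np.outer(v,v))@(x-o)) for o,v in(r1,r2)]
def proj(p,K,k1,T):
    q=np.linalg.inv(T)@np.append(p,1);u=q[:2]/q[2];u=u*(1+k1*(u@u));return u*[K[0,0],K[1,1]]+K[:2,2]
def save(n,img): cv2.imwrite('pics/'+n+'.png',img[:,:,::-1])
E
python3 - <<'E'
from h import *
for n in('side','top','wrist'):
    i,K,k,T=cam(n);save(n+'0',i);np.savez(n+'0.npz',i=i,K=K,k=k,T=T);print(n,K.round(1).tolist(),k,T.round(3).tolist())
s=bot.read_state();print(s)
E
```

```text
side [[494.3, 0.0, 318.5], [0.0, 494.3, 247.6], [0.0, 0.0, 1.0]] 0.03302166299167107 [[-0.984, -0.11, 0.143, 0.474], [-0.18, 0.622, -0.762, 0.693], [-0.005, -0.775, -0.632, 0.709], [0.0, 0.0, 0.0, 1.0]]
top [[500.3, 0.0, 314.3], [0.0, 500.3, 233.7], [0.0, 0.0, 1.0]] -0.12385979006787623 [[-0.016, -0.987, 0.162, 0.394], [-1.0, 0.017, 0.004, -0.015], [-0.007, -0.162, -0.987, 1.203], [0.0, 0.0, 0.0, 1.0]]
wrist [[406.6, 0.0, 314.3], [0.0, 406.6, 239.3], [0.0, 0.0, 1.0]] -0.07781672631041378 [[0.439, -0.85, -0.292, 0.371], [-0.899, -0.415, -0.141, -0.57], [-0.002, 0.324, -0.946, 0.372], [0.0, 0.0, 0.0, 1.0]]
{'time': 0.15, 'q': array([-1.15387803e+00,  2.64573249e-01,  1.60509733e+00,  6.14697273e-06,
        1.27370272e+00, -3.68836131e-02]), 'joint_vel': array([ 0.00064078, -0.0029181 , -0.00389042, -0.00090591, -0.00026488,
        0.00249232]), 'joint_torque': array([ 3.40596152e-04, -5.15904880e+01, -3.67959201e+01, -5.75236345e-05,
        8.11801117e-03,  1.43452593e-05]), 'tool_pos': array([ 0.2956934 , -0.60616357,  0.24423263]), 'tcp_rot': array([-2.66338200e+00,  1.66423894e+00,  2.30983874e-03]), 'wrist_force': array([-0.51526274, -0.37017513,  0.32417166]), 'torque': array([-0.00120065,  0.02044108, -0.02458327]), 'width': 0.9981375342390971}
```

View pics/side0.png

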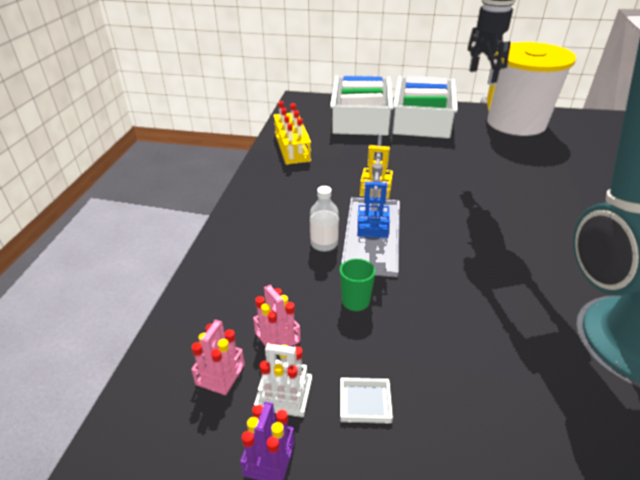

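View pics/top0.png

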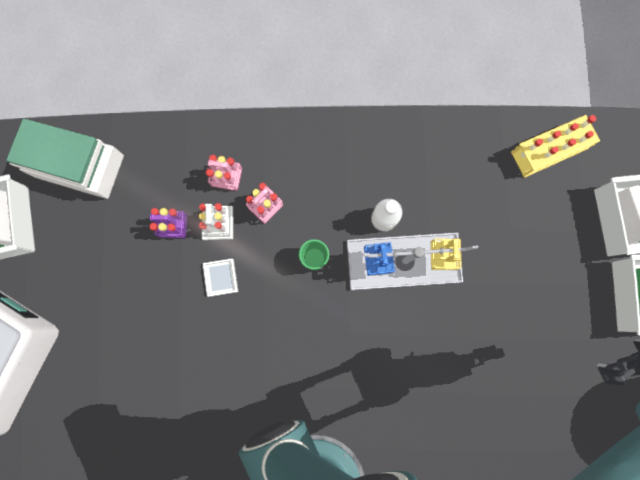

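View pics/wrist0.png

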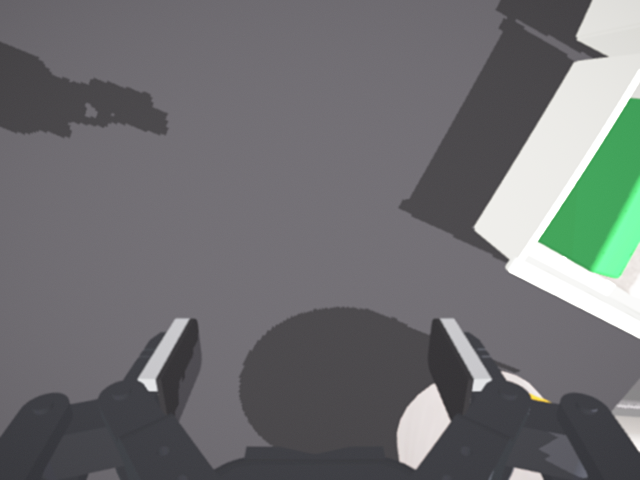

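Side view: the yellow carrier hangs at about (378,170) on the far (-y) hook, with blue at (374,210). The free cradle is at (366,400). Things that could be taken for the yellow carrier are the yellow tube rack at side (292,135) / top (555,145) and the yellow bin lid at side (535,55). My choice is the carrier at top (447,254). Next I crop it closely and measure.

Run:
```python
from h import *
a=np.load('top0.npz')['i'];b=np.load('side0.npz')['i']
c1=cv2.resize(a[215:305,335:495],None,fx=5,fy=5,interpolation=cv2.INTER_CUBIC)
c2=cv2.resize(b[125:280,290:420],None,fx=3.8,fy=3.8,interpolation=cv2.INTER_CUBIC)
save('ct',c1);save('cs',c2)
c3=cv2.resize(a[190:310,130:290],None,fx=5,fy=5,interpolation=cv2.INTER_CUBIC);save('cc',c3)
```

```text
(no output)
```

View pics/ct.png

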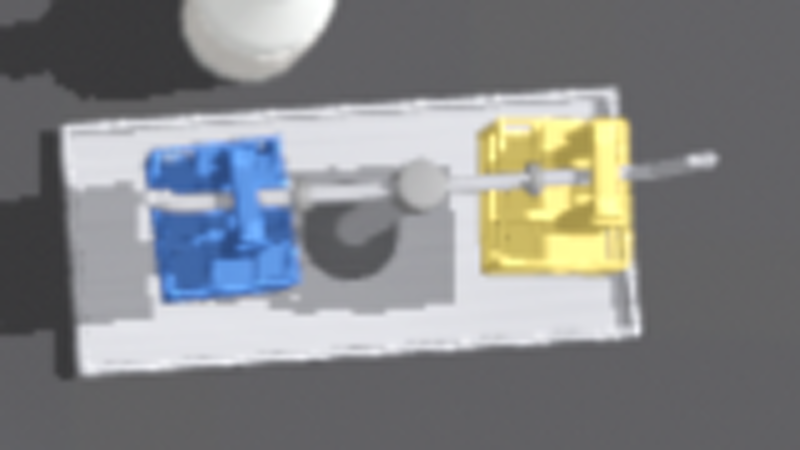

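View pics/cs.png

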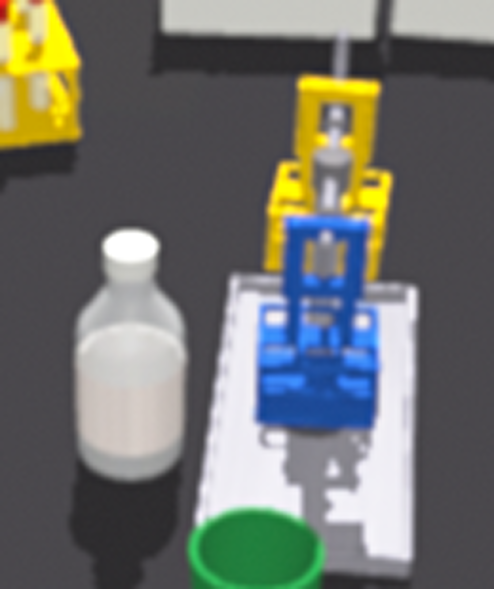

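View pics/cc.png

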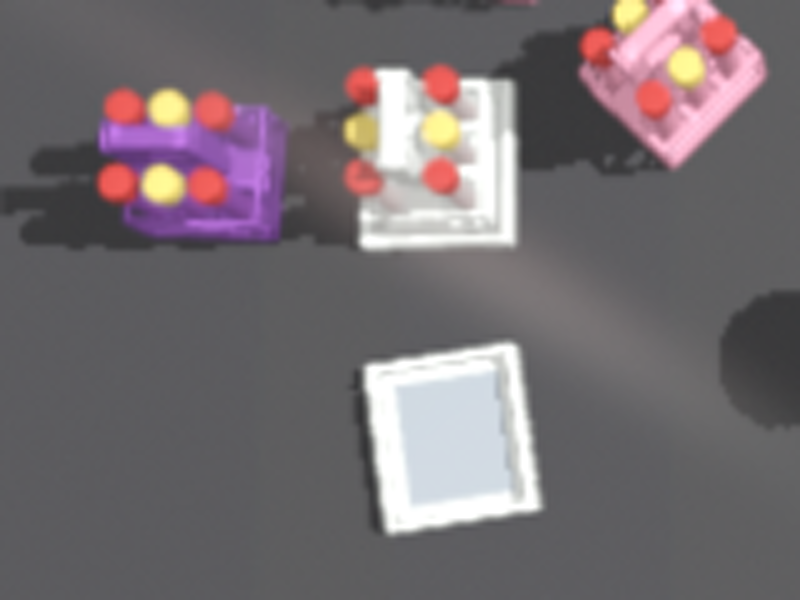

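Confirmed: this is the empty yellow carrier on the rod. Its plate top bar is at about crop (607,160), i.e. top (456,247), with the barb tip beyond it at (476,246). Next: positions.

Run:
```python
from h import *
d=np.load('top0.npz');C=(d['K'],float(d['k']),d['T'])
def f(p,o):return [(p[0]+.5)/5-.5+o[0],(p[1]+.5)/5-.5+o[1]]
P=lambda p,z,o:onz(f(p,o),z,C).round(4)
o=(335,215)
t=np.array([P(p,.014,o) for p in[(65,127),(615,90),(640,335),(82,375)]]);print(t,t.mean(0))
u=t[0]+t[3]-t[1]-t[2];v=t[0]+t[1]-t[2]-t[3]
print('stand yaw from y',np.degrees(np.arctan2(-u[0],u[1])),np.degrees(np.arctan2(v[1],v[0])),[np.linalg.norm(t[i]-t[(i+1)%4]) for i in range(4)])
print('post',P((420,185),.186,o),'barb b',P((708,158),.203,o))
print('yellow topbar',P((607,117),.175+.01,o),P((607,200),.185,o))
o=(130,190)
t=np.array([P(p,.014,o) for p in[(365,367),(517,345),(541,507),(388,532)]]);print(t,t.mean(0))
u=t[0]+t[3]-t[1]-t[2];v=t[0]+t[1]-t[2]-t[3]
print('cradle yaw',np.degrees(np.arctan2(-u[0],u[1])),np.degrees(np.arctan2(v[1],v[0])),[np.linalg.norm(t[i]-t[(i+1)%4]) for i in range(4)])
# side check
s=np.load('side0.npz');S=(s['K'],float(s['k']),s['T'])
g=s['i'].copy()
for n,p in dict(cr=t.mean(0)).items(): print(proj(p,*S))
# saline/pot
print('pot rim',onz((314,255),.085,C),'saline cap',onz((390,207),.145,C),'blue',onz((380,258),.17,C))
```

```text
[[ 0.5726 -0.0897  0.014 ]
 [ 0.5861 -0.358   0.014 ]
 [ 0.467  -0.3631  0.014 ]
 [ 0.4537 -0.0946  0.014 ]] [ 0.51985 -0.22635  0.014  ]
stand yaw from y 2.8581464251002955 2.4059705166452985 [np.float64(0.2686394237635273), np.float64(0.11920914394458162), np.float64(0.26882920228278767), np.float64(0.11900092436615776)]
post [ 0.5202 -0.2244  0.186 ] barb b [ 0.5269 -0.3404  0.203 ]
yellow topbar [ 0.5472 -0.3045  0.185 ] [ 0.5126 -0.3024  0.185 ]
[[0.5226 0.2598 0.014 ]
 [0.5322 0.1861 0.014 ]
 [0.4545 0.1741 0.014 ]
 [0.4435 0.2475 0.014 ]] [0.4882   0.216875 0.014   ]
cradle yaw 7.971902469988756 8.80930564517591 [np.float64(0.07432260759688131), np.float64(0.07862118035237069), np.float64(0.07421967394161738), np.float64(0.08005060899206196)]
[364.73951959 396.53234434]
pot rim [ 0.52919917 -0.00872784  0.085     ] saline cap [ 0.62365682 -0.17532489  0.145     ] blue [ 0.51025339 -0.14624023  0.17      ]
```

```bash
cat >> h.py <<'E'
def pose(s=None):
    s=s or bot.read_state();return np.array(s['tool_pos']),R.from_rotvec(s['tcp_rot'])
def down(yaw,tilt=0,ax=None): # tool x at yaw(deg), z down; then tilt(deg) about tool x axis in world
    y=np.radians(yaw);x=np.array([np.cos(y),np.sin(y),0]);z=np.array([0,0,-1.]);M=np.c_[x,np.cross(z,x),z]
    return R.from_rotvec(x*np.radians(tilt))*R.from_matrix(M)
def plan(wps,g,p=None,r=None,nd=2):
    # wps: list of (pos,R,nrows or None)
    if p is None:p,r=pose()
    out=[]
    for P,Q,n in wps:
        P=np.array(P,float);w=(r.inv()*Q).as_rotvec()
        if n is None:n=int(max(np.ceil(np.linalg.norm(P-p)/.028),np.ceil(np.degrees(np.linalg.norm(w))/5.8),1))
        p0,r0=p.copy(),r
        for i in range(1,n+1):
            tp=p0+(P-p0)*i/n;tr=r0*R.from_rotvec(w*i/n)
            d=np.round(r.inv().apply(tp-p)/.03,nd);a=np.round(np.degrees((r.inv()*tr).as_rotvec())/6,nd)
            out.append([*d,*a,g]);p=p+r.apply(d*.03);r=r*R.from_rotvec(np.radians(a*6))
    out=np.array(out)+0.0
    for k in range(0,len(out),10):print('['+',\n'.join(','.join('%g'%v for v in o) for o in out[k:k+10])+']')
    return p,r
E
python3 - <<'E'
from h import *
p,r=pose();print(r.as_matrix().round(3))
plan([((.296,-.607,.30),down(-58),None),((.526,-.303,.30),down(2.8),None)],1)
E
```

```text
[[ 0.438 -0.899 -0.001]
 [-0.899 -0.438  0.002]
 [-0.002 -0.    -1.   ]]
[0.01,0,-0.93,0,0.01,-0.5,1,
0.02,0,-0.93,0,0.01,-0.5,1,
-0.32,-0.85,0,0,0,-0.72,1,
-0.26,-0.87,0,0,0,-0.73,1,
-0.2,-0.88,0,0,0,-0.72,1,
-0.12,-0.9,0,0,0,-0.73,1,
-0.05,-0.91,0,0,0,-0.72,1,
0.01,-0.91,0,0,0,-0.72,1,
0.08,-0.9,0,0,0,-0.73,1,
0.15,-0.9,0,0,0,-0.72,1]
[0.22,-0.88,0,0,0,-0.72,1,
0.28,-0.86,0,0,0,-0.73,1,
0.35,-0.84,0,0,0,-0.72,1,
0.41,-0.81,0,0,0,-0.73,1,
0.47,-0.77,0,0,0,-0.72,1,
0.52,-0.74,0,0,0,-0.72,1]
```

>>> arm_command --steps '[0.01,0,-0.93,0,0.01,-0.5,1,0.02,0,-0.93,0,0.01,-0.5,1,-0.32,-0.85,0,0,0,-0.72,1,-0.26,-0.87,0,0,0,-0.73,1,-0.2,-0.88,0,0,0,-0.72,1,-0.12,-0.9,0,0,0,-0.73,1,-0.05,-0.91,0,0,0,-0.72,1,0.01,-0.91,0,0,0,-0.72,1,0.08,-0.9,0,0,0,-0.73,1,0.15,-0.9,0,0,0,-0.72,1]' --squeeze 40

```text
time: 1.4
tool_pos: [0.428, -0.4327, 0.3004]
tcp_rot: [3.077, -0.629, 0.001]
wrist_force: [0.1, 0.3, 0.1]
width: 1.001
```

>>> arm_command --steps '[0.22,-0.88,0,0,0,-0.72,1,0.28,-0.86,0,0,0,-0.73,1,0.35,-0.84,0,0,0,-0.72,1,0.41,-0.81,0,0,0,-0.73,1,0.47,-0.77,0,0,0,-0.72,1,0.52,-0.74,0,0,0,-0.72,1,0,0,0,0,0,0,1,0,0,0,0,0,0,1]'

```text
time: 2.4
tool_pos: [0.5257, -0.3037, 0.3005]
tcp_rot: [3.139, 0.075, 0.0]
wrist_force: [0.2, 0.3, 0.7]
width: 0.999
```

Run:
```python
from h import *
i,K,k,T=cam('wrist');save('w1',i);np.savez('w1.npz',i=i,K=K,k=k,T=T);p,r=pose();print(p,r.as_matrix().round(3))
for z in(.175,):
  for d in (0,.046,.065,.075,.085,.1): print(d,proj(np.array([.5200+.0488*d,-.2255-.9988*d,z]),K,k,T).round(1))
print(proj(np.array([.5257,-.3404,.201]),K,k,T))
```

```text
[ 0.5255591  -0.30402187  0.30056189] [[ 0.999  0.048  0.   ]
 [ 0.048 -0.999 -0.002]
 [ 0.     0.002 -1.   ]]
0 [311.2 109.1]
0.046 [311.4 184.8]
0.065 [311.5 213.8]
0.075 [311.5 228.6]
0.085 [311.5 243. ]
0.1 [311.6 263.9]
[311.55023587 301.99773046]
```

View pics/w1.png

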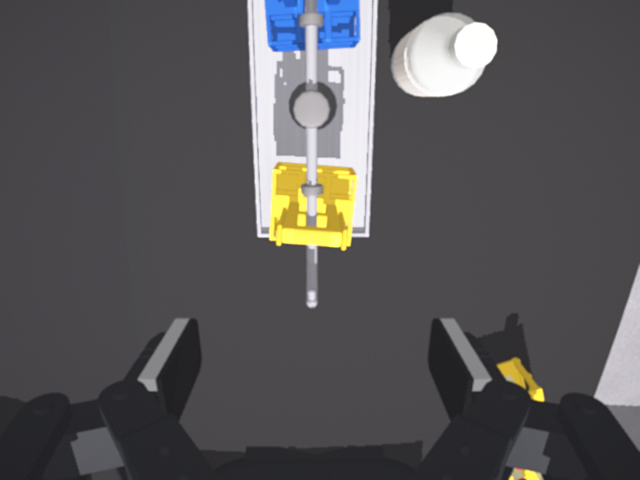

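The wrist picture agrees with the stand pose: the rod runs along column 311 and the barb tip is at (311,302). The yellow ribs are at about (280,237) and (346,239). I'll zoom in to measure the plate.

Run:
```python
from h import *
d=np.load('w1.npz');i=d['i'];save('w1c',cv2.resize(i[155:315,255:375],None,fx=5,fy=5,interpolation=cv2.INTER_CUBIC)[:600*2][:,:])
im=cv2.resize(i[155:260,255:375],None,fx=5.6,fy=5.6,interpolation=cv2.INTER_CUBIC);save('w1c',im)
```

```text
(no output)
```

View pics/w1c.png

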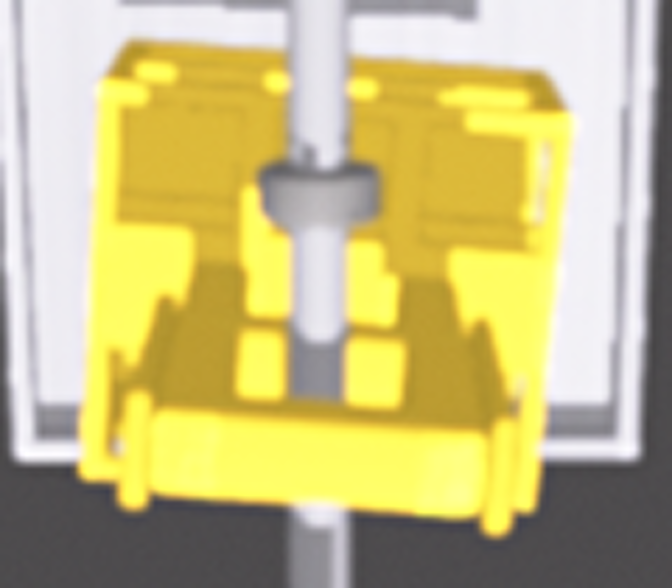

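Run:
```python
from h import *
d=np.load('w1.npz');C=(d['K'],float(d['k']),d['T'])
f=lambda a:onz(((a[0]+.5)/5.6-.5+255,(a[1]+.5)/5.6-.5+155),.1885,C)
L=f((135,450));Rr=f((497,478));print(L,Rr,(L+Rr)/2,np.linalg.norm(Rr-L),np.degrees(np.arctan2(*(Rr-L)[[1,0]])))
for a in [(119,400),(119,500),(511,425),(511,528)]:print(f(a))
m=(L+Rr)/2;y=np.radians(2.8);e=m[:2]-[.52,-.2255];print('out',e@[np.sin(y),-np.cos(y)],'lat',e@[np.cos(y),np.sin(y)])
```

```text
[ 0.50333069 -0.301303    0.1885    ] [ 0.54378463 -0.30264788  0.1885    ] [ 0.52355766 -0.30197544  0.1885    ] 0.04047628018220049 -1.9040712990757807
[ 0.50144734 -0.29556769  0.1885    ]
[ 0.50165338 -0.30729787  0.1885    ]
[ 0.54489155 -0.29637132  0.1885    ]
[ 0.54578658 -0.30851443  0.1885    ]
out 0.07655792891742948 lat -0.000182394685240562
```

Run:
```python
from h import *
plan([((.5235,-.302,.225),down(-1.7),4),((.5235,-.302,.168),down(-1.7),4)],1)
```

```text
[-0.02,-0.02,0.63,0,0,0.18,1,
-0.01,-0.02,0.63,0.01,0,0.19,1,
-0.02,-0.02,0.63,0,0,0.18,1,
-0.02,-0.01,0.63,0.01,0,0.19,1,
0,0,0.47,0,0,0,1,
0,0,0.48,0,0,0,1,
0,0,0.47,0,0,0,1,
0,0,0.48,0,0,0,1]
```

>>> arm_command --steps '[-0.02,-0.02,0.63,0,0,0.18,1,-0.01,-0.02,0.63,0.01,0,0.19,1,-0.02,-0.02,0.63,0,0,0.18,1,-0.02,-0.01,0.63,0.01,0,0.19,1,0,0,0.47,0,0,0,1,0,0,0.48,0,0,0,1,0,0,0.47,0,0,0,1,0,0,0.48,0,0,0,1,0,0,0,0,0,0,1]' --squeeze 60

```text
time: 3.58
tool_pos: [0.5231, -0.3009, 0.1663]
tcp_rot: [-3.139, 0.045, 0.002]
wrist_force: [0.7, 0.3, 0.1]
width: 0.999
```

Run:
```python
from h import *
i,K,k,T=cam('side');save('s2',cv2.resize(i[80:280,260:500],None,fx=3,fy=3,interpolation=cv2.INTER_CUBIC))
i,K,k,T=cam('wrist');save('w2',i)
print(bot.read_state()['tool_pos'])
```

```text
[ 0.52416208 -0.30162772  0.16824628]
```

View pics/s2.png

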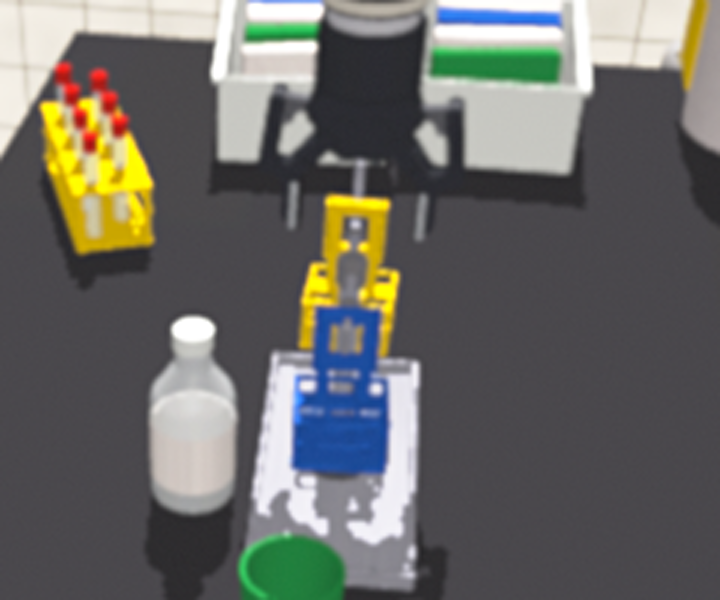

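View pics/w2.png

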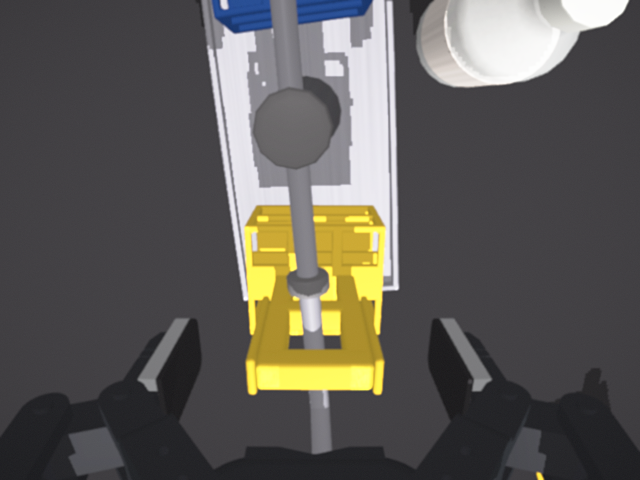

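The jaws straddle the plate, centred on it: the ribs span columns 248–382 and the pads are at about 195 and 432. I close now.

>>> arm_command --steps '[0,0,0,0,0,0,0.3,0,0,0,0,0,0,0.3,0,0,0,0,0,0,0.3,0,0,0,0,0,0,0.3,0,0,0,0,0,0,0.3,0,0,0,0,0,0,0.3]' --squeeze 60

```text
time: 4.42
tool_pos: [0.5246, -0.3018, 0.169]
tcp_rot: [3.141, -0.046, 0.004]
wrist_force: [0.8, 0.2, 5.6]
width: 0.503
```

Run:
```python
from h import *
i,K,k,T=cam('wrist');save('w3',i)
s=bot.read_state();print(s['tool_pos'],s['width'],s['wrist_force'])
```

```text
[ 0.52461214 -0.30184818  0.16899006] 0.5088275250590818 [ 1.08313374 -0.04846947  6.53049305]
```

View pics/w3.png

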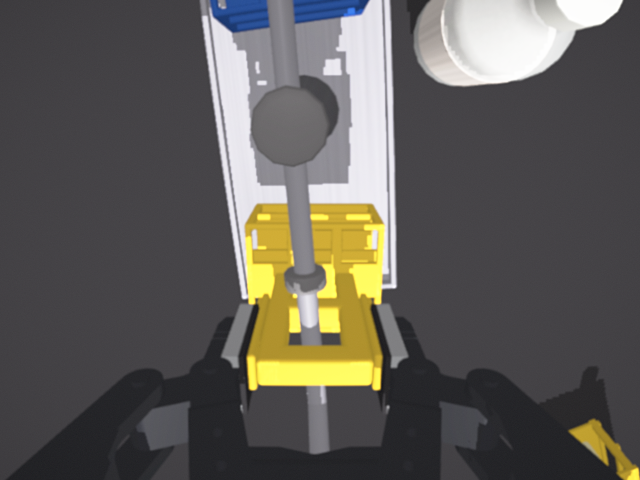

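Gripped: opening 0.509 ≈ 43 mm, ribs between the pads. The eye centre is about 3.5 mm ahead of the TCP. Next I check the clearance of the unhooking path in the plane of the hook.

```bash
cat > clr.py <<'E'
import numpy as np,heapq
segs=[((0,175),(100,175),3.5),((100,175),(115,201),3.5),((115,201),(108,201),2.5)]
S=[];Rr=[]
for a,b,r in segs:
    n=int(max(abs(b[0]-a[0]),abs(b[1]-a[1])))+1
    for t in np.linspace(0,1,n):S.append(np.array(a)*(1-t)+np.array(b)*t);Rr.append(r)
for x in np.arange(46,52.1,1):S.append((x,175));Rr.append(7)
S=np.array(S,float);Rr=np.array(Rr)
rects=[(18,5,0,5),(-31,18,0,5),(-70,21,0,29)] # u centre,half; n centre,half
def clr(d,z,th):
    t=np.radians(th);u=np.array([-np.sin(t),np.cos(t)]);n=np.array([np.cos(t),np.sin(t)])
    q=S-[d,z];U=q@u;N=q@n;m=1e9
    for uc,uh,nc,nh in rects:
        du=np.abs(U-uc)-uh;dn=np.abs(N-nc)-nh
        dist=np.hypot(np.maximum(du,0),np.maximum(dn,0))+np.minimum(np.maximum(du,dn),0)
        m=min(m,(dist-Rr).min())
    return m
E
python3 - <<'E'
from clr import *
D=np.arange(74,150,2);Z=np.arange(164,232,2);TH=np.arange(0,51,5)
C=np.array([[[clr(d,z,t) for t in TH] for z in Z] for d in D])
start=(int((76-74)/2),int((174-164)/2),0)
# dijkstra cost sum 1/(clr)^2
best={start:0};prev={};h=[(0,start)];end=None
while h:
    c,a=heapq.heappop(h)
    if c>best[a]:continue
    if D[a[0]]>=144:end=a;break
    for di in(-1,0,1):
     for dj in(-1,0,1):
      for dk in(-1,0,1):
        b=(a[0]+di,a[1]+dj,a[2]+dk)
        if b==a or not(0<=b[0]<len(D) and 0<=b[1]<len(Z) and 0<=b[2]<len(TH)):continue
        v=C[b]
        if v<1:continue
        nc=c+(abs(di)+abs(dj)+abs(dk)+.2)/min(v,6)**3
        if nc<best.get(b,1e9):best[b]=nc;prev[b]=a;heapq.heappush(h,(nc,b))
p=[end]
while p[-1]!=start:p.append(prev[p[-1]])
for a in p[::-1]:print(D[a[0]],Z[a[1]],TH[a[2]],C[a].round(1))
E
```

```text
76 174 0 8.5
78 174 0 8.5
80 174 0 8.5
82 174 0 8.5
84 174 5 8.0
86 174 10 7.4
88 174 15 6.8
90 174 20 6.0
92 174 20 6.0
94 174 20 6.0
96 176 25 6.9
98 176 30 6.3
100 178 35 7.0
102 180 40 7.0
102 182 45 6.1
104 184 45 6.7
104 186 50 6.4
106 188 50 6.3
106 190 50 6.1
106 192 50 5.1
108 194 50 5.9
110 196 50 5.8
110 198 50 5.6
112 200 50 6.3
114 202 50 6.5
116 204 50 6.6
118 206 50 7.5
120 206 50 7.1
122 206 50 7.0
124 206 50 6.9
126 206 50 6.3
128 206 50 6.0
130 206 50 6.2
132 206 50 6.8
134 206 50 7.7
136 206 50 8.8
138 206 50 10.1
140 206 50 11.4
142 206 50 12.7
144 206 50 14.0
```

Run:
```python
from clr import *
for th in(38,42):
  W=[(76.5,174,0),(92,174,18),(101,179,th),(107,191,th),(112,199,th),(117,205,th),(128,207,th),(150,210,th)]
  print(th)
  for a,b in zip(W,W[1:]):
    c=[clr(*(np.array(a)*(1-t)+np.array(b)*t)) for t in np.linspace(0,1,15)];print(b,round(min(c),1))
```

```text
38
(92, 174, 18) 6.3
(101, 179, 38) 6.3
(107, 191, 38) 3.5
(112, 199, 38) 3.6
(117, 205, 38) 5.1
(128, 207, 38) 6.4
(150, 210, 38) 9.7
42
(92, 174, 18) 6.3
(101, 179, 42) 6.3
(107, 191, 42) 4.2
(112, 199, 42) 4.2
(117, 205, 42) 5.7
(128, 207, 42) 7.1
(150, 210, 42) 8.8
```

```bash
cat >> h.py <<'E'
def eyeT(d,z,th,yaw=2.8,off=.0035):
    y=np.radians(yaw);e=np.array([.5202+np.sin(y)*d/1e3,-.2255-np.cos(y)*d/1e3,z/1e3]);r=down(yaw,-th)
    return e-r.apply([0,0,off]),r
E
python3 - <<'E'
from h import *
p,r=pose()
plan([(p+[0,0,.008],r,2),(*eyeT(76.3,174,0),2)],.3)
E
```

```text
[0,0,-0.13,0,0,0,0.3,
0,0,-0.14,0,0,0,0.3,
-0.01,0,-0.01,0,-0.01,-0.37,0.3,
-0.01,0,0,0.01,-0.01,-0.37,0.3]
```

>>> arm_command --steps '[0,0,-0.13,0,0,0,0.3,0,0,-0.14,0,0,0,0.3,-0.01,0,-0.01,0,-0.01,-0.37,0.3,-0.01,0,0,0.01,-0.01,-0.37,0.3,0,0,0,0,0,0,0.3]'

```text
time: 5.1
tool_pos: [0.5229, -0.3012, 0.1759]
tcp_rot: [-3.139, -0.076, 0.004]
wrist_force: [-0.1, -0.0, -1.4]
width: 0.507
```

Run:
```python
from h import *
i,K,k,T=cam('wrist');save('w4',i)
j=cam('side')[0];save('s4',cv2.resize(j[80:280,260:500],None,fx=3,fy=3,interpolation=cv2.INTER_CUBIC))
s=bot.read_state();print(s['tool_pos'],s['width'],s['wrist_force'])
W=[(92,174,18),(101,179,42)]
plan([(*eyeT(*w),n) for w,n in zip(W,(4,5))],.3)
```

```text
[ 0.52308247 -0.30135004  0.17609974] 0.5041972509574201 [ 0.10078952  0.05866472 -0.4337075 ]
[0.01,0.13,-0.01,-0.75,0,0,0.3,
0,0.12,0,-0.76,0.01,0,0.3,
0.01,0.13,0.01,-0.75,0,-0.01,0.3,
0.01,0.12,0.02,-0.76,0.01,0,0.3,
0,0.06,-0.01,-0.8,0,0,0.3,
0,0.06,-0.01,-0.8,0,0,0.3,
0,0.06,0,-0.8,0,0,0.3,
0,0.06,0,-0.8,0,0,0.3,
0,0.05,0.01,-0.8,0,0,0.3]
```

View pics/w4.png

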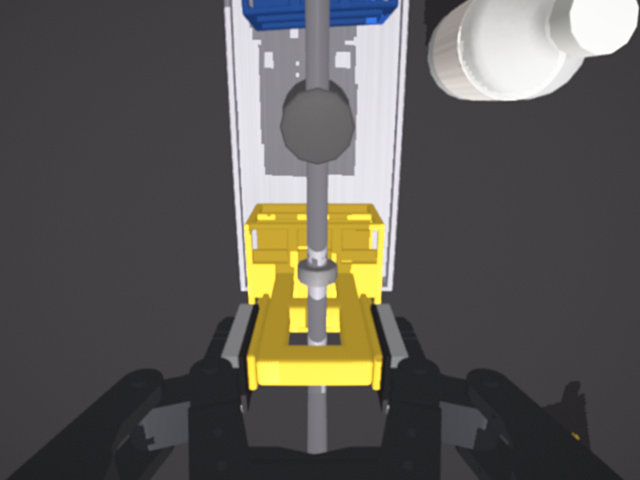

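View pics/s4.png

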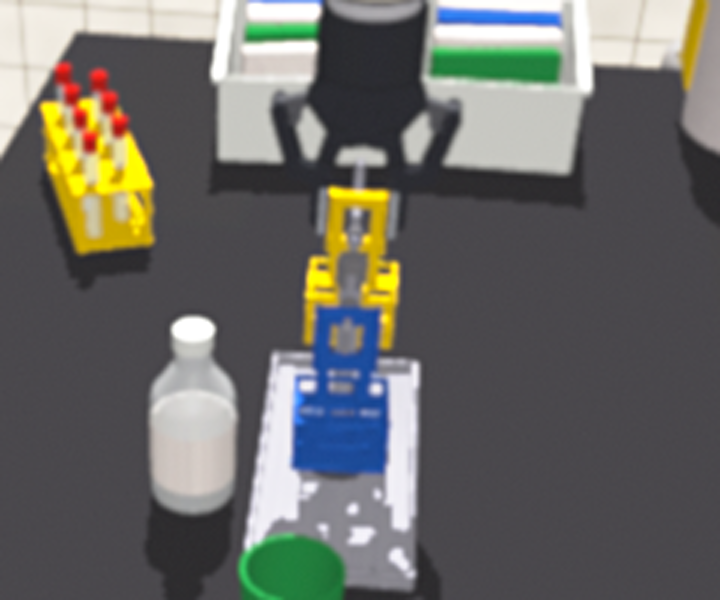

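The carrier is raised and squared, with the rod at column 317 in the middle of the eye. The wrist force is only the weight, so I go on to tipping.

>>> arm_command --steps '[0.01,0.13,-0.01,-0.75,0,0,0.3,0,0.12,0,-0.76,0.01,0,0.3,0.01,0.13,0.01,-0.75,0,-0.01,0.3,0.01,0.12,0.02,-0.76,0.01,0,0.3,0,0,0,0,0,0,0.3]'

```text
time: 5.82
tool_pos: [0.5245, -0.3151, 0.1769]
tcp_rot: [2.827, 0.073, 0.01]
wrist_force: [-0.0, -0.3, -2.1]
width: 0.505
```

Run:
```python
from h import *
i,K,k,T=cam('wrist');save('w5',i)
s=bot.read_state();p,r=pose();print(p,s['q'].round(2),s['wrist_force'],r.as_matrix().round(3)[:,2]);print('want',eyeT(92,174,18)[0])
plan([(*eyeT(101,179,42),5)],.3)
```

```text
[ 0.52483982 -0.31560031  0.17726738] [-0.43  0.12  1.94 -0.34  0.96 -0.31] [-0.02767477  0.49171017 -1.53584658] [ 0.016 -0.308 -0.951]
want [ 0.52464134 -0.3163099   0.1773287 ]
[0,0.06,-0.01,-0.8,0,0,0.3,
0,0.07,0,-0.8,0,0.01,0.3,
0,0.06,0,-0.81,-0.01,0,0.3,
-0.01,0.06,0,-0.8,0,0,0.3,
0,0.06,0.01,-0.8,0,0.01,0.3]
```

View pics/w5.png

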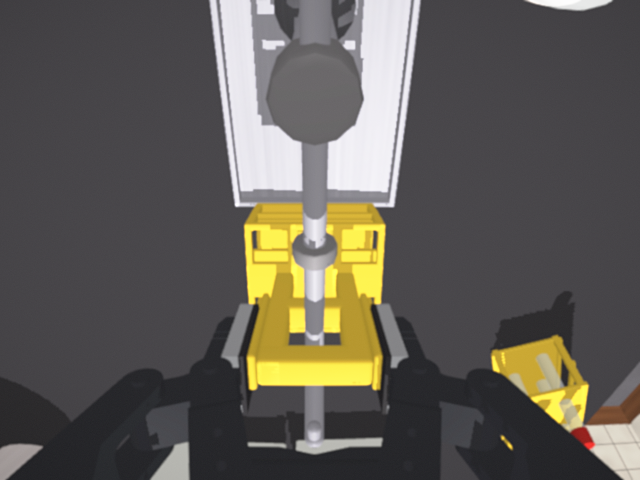

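Tilted 18° as planned. The rod still runs through the eye, the carrier has not slipped in the pads, and the force is just the weight. Continuing to 42°.

>>> arm_command --steps '[0,0.06,-0.01,-0.8,0,0,0.3,0,0.07,0,-0.8,0,0.01,0.3,0,0.06,0,-0.81,-0.01,0,0.3,-0.01,0.06,0,-0.8,0,0,0.3,0,0.06,0.01,-0.8,0,0.01,0.3,0,0,0,0,0,0,0.3]'

```text
time: 6.62
tool_pos: [0.5245, -0.3241, 0.1805]
tcp_rot: [2.409, 0.059, 0.02]
wrist_force: [0.1, 0.6, -2.1]
width: 0.504
```

Run:
```python
from h import *
i,K,k,T=cam('wrist');save('w6',i)
s=bot.read_state();p,r=pose();print(p,s['q'].round(2),s['wrist_force'],r.as_matrix().round(3)[:,2]);print('want',eyeT(101,179,42)[0])
plan([(*eyeT(107,191,42),2),(*eyeT(112,199,42),2),(*eyeT(117,205,42),1),(*eyeT(128,207,42),2)],.3)
```

```text
[ 0.52497133 -0.32450415  0.18130523] [-0.24  0.13  2.07 -0.91  0.94  0.27] [ 0.34921388 -0.48076256 -1.40740454] [ 0.032 -0.668 -0.744]
want [ 0.52501942 -0.32404026  0.18160101]
[0,0.21,-0.09,0,0.01,0,0.3,
0,0.2,-0.09,-0.01,0,-0.01,0.3,
0,0.15,-0.04,0,0,0,0.3,
0,0.15,-0.05,0,0,0,0.3,
0,0.26,-0.03,0,0,0,0.3,
0,0.16,0.1,0,0,0,0.3,
0,0.16,0.09,0,0,0,0.3]
```

View pics/w6.png

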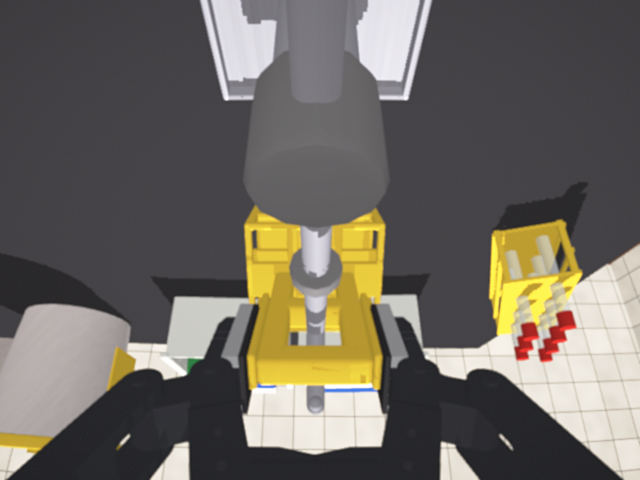

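At 42° the carrier is still free in the eye: the rod runs down column 315 and the force is the weight only. Now up along the tip and out.

>>> arm_command --steps '[0,0.21,-0.09,0,0.01,0,0.3,0,0.2,-0.09,-0.01,0,-0.01,0.3,0,0.15,-0.04,0,0,0,0.3,0,0.15,-0.05,0,0,0,0.3,0,0,0,0,0,0,0.3]'

```text
time: 7.3
tool_pos: [0.5258, -0.3355, 0.203]
tcp_rot: [2.405, 0.058, 0.025]
wrist_force: [-0.1, -0.4, -2.1]
width: 0.503
```

Run:
```python
from h import *
i,K,k,T=cam('wrist');save('w7',i)
s=bot.read_state();p,r=pose();print(p,s['q'].round(2),s['wrist_force'],r.as_matrix().round(3)[:,2]);print('want',eyeT(112,199,42)[0])
plan([(*eyeT(117,205,42),1),(*eyeT(128,207,42),2),(*eyeT(150,211,42),2),(*eyeT(170,225,36),2)],.3)
```

```text
[ 0.52565778 -0.33526158  0.20253005] [-0.26  0.1   2.05 -0.9   0.95  0.22] [-0.45042033 -0.3111949  -0.48997175] [ 0.034 -0.67  -0.741]
want [ 0.52555677 -0.33502713  0.20160101]
[0,0.23,-0.02,0.03,-0.01,-0.01,0.3,
0,0.16,0.1,0,0,0,0.3,
0,0.16,0.1,0,0,0,0.3,
0,0.32,0.19,0,0,0,0.3,
0,0.31,0.2,0,0,0,0.3,
0,0.41,0.05,0.5,0,0,0.3,
0,0.41,0.03,0.5,0,0,0.3]
```

View pics/w7.png

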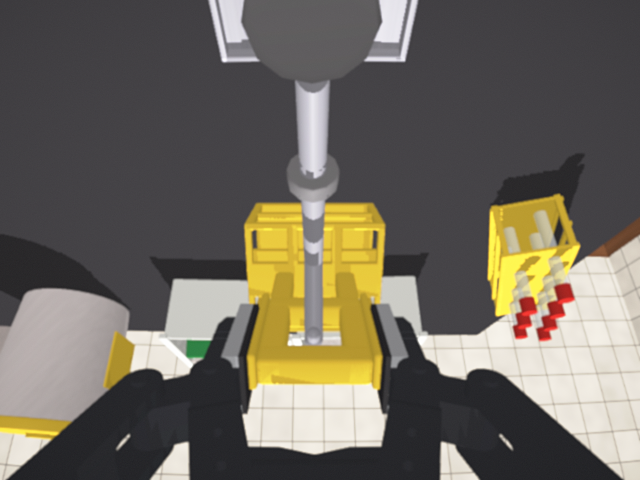

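The barb tip stands in the eye at (315,338) and the force is low. Backing off outwards.

>>> arm_command --steps '[0,0.23,-0.02,0.03,-0.01,-0.01,0.3,0,0.16,0.1,0,0,0,0.3,0,0.16,0.1,0,0,0,0.3,0,0.32,0.19,0,0,0,0.3,0,0.31,0.2,0,0,0,0.3,0,0.41,0.05,0.5,0,0,0.3,0,0.41,0.03,0.5,0,0,0.3,0,0,0,0,0,0,0.3]'

```text
time: 8.35
tool_pos: [0.529, -0.3952, 0.2295]
tcp_rot: [2.511, 0.058, 0.023]
wrist_force: [0.5, -0.1, -1.6]
width: 0.508
```

Run:
```python
from h import *
i,K,k,T=cam('wrist');save('w8',i)
s=bot.read_state();p,r=pose();print(p,s['q'].round(2),s['wrist_force'],r.as_matrix().round(3)[:,2]);print('want',eyeT(170,225,36)[0])
```

```text
[ 0.52839873 -0.39424978  0.2281647 ] [-0.41  0.1   1.95 -0.72  0.92 -0.05] [-0.56267408  0.18886003 -1.74140541] [ 0.029 -0.588 -0.808]
want [ 0.52840396 -0.39324225  0.22783156]
```

View pics/w8.png

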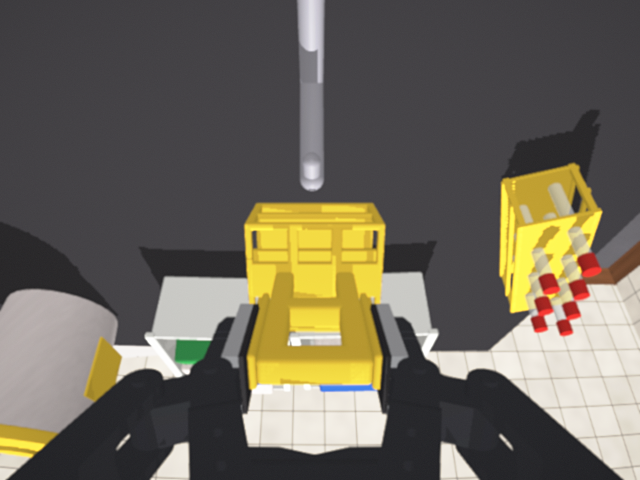

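The carrier is off the hook: the barb tip is at (312,180), well clear of it, with the eye 170 mm out. Now I upright it, lift it and carry it high over everything.

Run:
```python
from h import *
print('moves');plan([((.528,-.405,.37),down(2.8),8),((.488,.09,.37),down(8.4),18),((.488,.09,.27),down(8.4),4)],.3)
```

```text
moves
[0,0.38,-0.45,0.75,0,0,0.3,
-0.01,0.35,-0.48,0.75,0,0,0.3,
0,0.31,-0.51,0.75,0,-0.01,0.3,
0,0.27,-0.53,0.76,0,0,0.3,
-0.01,0.22,-0.54,0.75,0,0,0.3,
0,0.18,-0.57,0.75,0,0,0.3,
0,0.14,-0.58,0.75,0,-0.01,0.3,
-0.01,0.09,-0.58,0.75,0,0,0.3,
-0.03,-0.92,0,0,0,-0.05,0.3,
-0.02,-0.92,0,0,0,-0.05,0.3]
[-0.02,-0.92,0,0,0,-0.06,0.3,
-0.02,-0.92,0,0,0,-0.05,0.3,
0,-0.92,0,0,0,-0.05,0.3,
-0.01,-0.92,0,0,0,-0.05,0.3,
0,-0.92,0,0,0,-0.05,0.3,
0.01,-0.92,0,0,0,-0.05,0.3,
0.01,-0.91,0,0,0,-0.06,0.3,
0.02,-0.92,0,0,0,-0.05,0.3,
0.02,-0.92,0,0,0,-0.05,0.3,
0.02,-0.92,0,0,0,-0.05,0.3]
[0.03,-0.92,0,0,0,-0.05,0.3,
0.04,-0.92,0,0,0,-0.05,0.3,
0.04,-0.92,0,0,0,-0.06,0.3,
0.05,-0.92,0,0,0,-0.05,0.3,
0.05,-0.92,0,0,0,-0.05,0.3,
0.05,-0.91,0,0,0,-0.05,0.3,
0,0,0.83,0,0,0,0.3,
0,0,0.84,0,0,0,0.3,
0,0,0.83,0,0,0,0.3,
0,0,0.83,0,0,0,0.3]
```

>>> arm_command --steps '[0,0.38,-0.45,0.75,0,0,0.3,-0.01,0.35,-0.48,0.75,0,0,0.3,0,0.31,-0.51,0.75,0,-0.01,0.3,0,0.27,-0.53,0.76,0,0,0.3,-0.01,0.22,-0.54,0.75,0,0,0.3,0,0.18,-0.57,0.75,0,0,0.3,0,0.14,-0.58,0.75,0,-0.01,0.3,-0.01,0.09,-0.58,0.75,0,0,0.3,0,0,0,0,0,0,0.3]'

```text
time: 9.52
tool_pos: [0.5283, -0.4053, 0.3694]
tcp_rot: [3.14, 0.077, -0.002]
wrist_force: [-0.1, -0.3, -2.1]
width: 0.504
```

>>> arm_command --steps '[-0.03,-0.92,0,0,0,-0.05,0.3,-0.02,-0.92,0,0,0,-0.05,0.3,-0.02,-0.92,0,0,0,-0.06,0.3,-0.02,-0.92,0,0,0,-0.05,0.3,0,-0.92,0,0,0,-0.05,0.3,-0.01,-0.92,0,0,0,-0.05,0.3,0,-0.92,0,0,0,-0.05,0.3,0.01,-0.92,0,0,0,-0.05,0.3,0.01,-0.91,0,0,0,-0.06,0.3]'

```text
time: 10.65
tool_pos: [0.5072, -0.1548, 0.3693]
tcp_rot: [-3.137, -0.159, 0.001]
wrist_force: [-0.6, -0.3, -1.5]
width: 0.509
```

>>> arm_command --steps '[0.02,-0.92,0,0,0,-0.05,0.3,0.02,-0.92,0,0,0,-0.05,0.3,0.02,-0.92,0,0,0,-0.05,0.3,0.03,-0.92,0,0,0,-0.05,0.3,0.04,-0.92,0,0,0,-0.05,0.3,0.04,-0.92,0,0,0,-0.06,0.3,0.05,-0.92,0,0,0,-0.05,0.3,0.05,-0.92,0,0,0,-0.05,0.3,0.05,-0.91,0,0,0,-0.05,0.3,0,0,0,0,0,0,0.3]'

```text
time: 11.9
tool_pos: [0.4862, 0.0927, 0.3697]
tcp_rot: [-3.131, -0.238, 0.001]
wrist_force: [0.5, 0.3, -2.1]
width: 0.502
```

>>> arm_command --steps '[0,0,0.83,0,0,0,0.3,0,0,0.84,0,0,0,0.3,0,0,0.83,0,0,0,0.3,0,0,0.83,0,0,0,0.3,0,0,0,0,0,0,0.3,0,0,0,0,0,0,0.3]'

```text
time: 12.65
tool_pos: [0.4874, 0.0907, 0.271]
tcp_rot: [-3.132, -0.233, -0.001]
wrist_force: [-0.4, 0.4, -1.8]
width: 0.502
```

Run:
```python
from h import *
i,K,k,T=cam('wrist');save('w9',i);np.savez('w9.npz',i=i,K=K,k=k,T=T)
j=cam('side')[0];save('s9',j)
s=bot.read_state();p,r=pose();print(s['time'],p,s['q'].round(2),s['wrist_force'],r.as_matrix().round(3))
print(proj(np.array([.4882,.2169,.014]),K,k,T))
```

```text
12.75 [0.48792585 0.09089215 0.27162019] [ 0.13 -0.1   1.94  0.    1.29 -0.02] [ 0.07050623 -0.13077876 -1.15995595] [[ 0.989  0.148  0.002]
 [ 0.148 -0.989  0.001]
 [ 0.002 -0.001 -1.   ]]
[336.40133897  52.8547161 ]
```

View pics/w9.png

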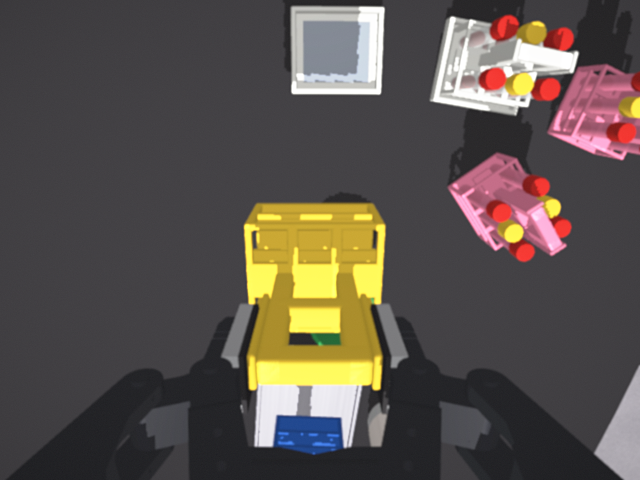

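View pics/s9.png

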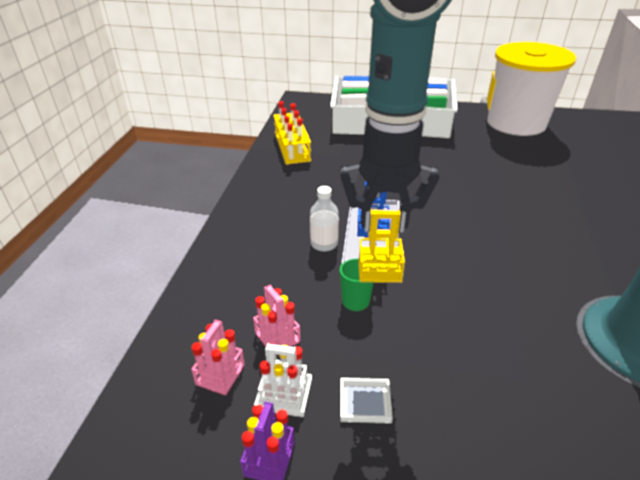

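The cradle is at about (337,50), close to the predicted (336,53). I fit its rim by contour in undistorted rays at z = 14 mm and do the same in the top view. I also compare the carrier's foot rows with those at the grasp.

Run:
```python
from h import *
def fit(i,C,roi):
    x0,y0,x1,y1=roi;m=np.zeros(i.shape[:2],np.uint8);s=i[y0:y1,x0:x1].astype(int)
    m[y0:y1,x0:x1]=((s.min(2)>95)).astype(np.uint8)
    cs,_=cv2.findContours(m,cv2.RETR_EXTERNAL,cv2.CHAIN_APPROX_NONE);c=max(cs,key=cv2.contourArea)
    P=np.array([onz(q,.014,C)[:2] for q in c[:,0].astype(float)]);h=cv2.convexHull((P*1000).astype(np.float32))
    return cv2.minAreaRect(h),cv2.boundingRect(c)
d=np.load('w9.npz');print(fit(d['i'],(d['K'],float(d['k']),d['T']),(270,0,400,110)))
d=np.load('top0.npz');print(fit(d['i'],(d['K'],float(d['k']),d['T']),(195,250,247,305)))
# foot edges compare
a=cv2.imread('pics/w3.png');b=cv2.imread('pics/w9.png')
for q in(a,b):
    h=cv2.cvtColor(q,cv2.COLOR_BGR2HSV);m=cv2.inRange(h,(20,150,90),(34,255,255));m[:,:235]=0;m[:,395:]=0
    r=np.where(m.sum(1)>255*60)[0];print(r.min(),r.max(),[(np.where(m[y])[0].min(),np.where(m[y])[0].max()) for y in(215,230,370)])
```

```text
(((488.2082824707031, 218.6610870361328), (81.69158172607422, 73.20973205566406), 8.778647422790527), (290, 6, 95, 89))
(((497.5193786621094, 207.88677978515625), (112.78484344482422, 106.56578826904297), 0.2417682260274887), (202, 250, 45, 48))
205 385 [(np.int64(251), np.int64(377)), (np.int64(246), np.int64(382)), (np.int64(247), np.int64(381))]
203 383 [(np.int64(250), np.int64(379)), (np.int64(244), np.int64(384)), (np.int64(247), np.int64(381))]
```

Wrist fit: cradle centre (488.2, 218.7) mm, yaw 8.8°. The top corners gave (488.2, 216.9), yaw 8.4°. The automatic top-view mask failed because it merged with other things, so I ignore it. I go to hover over (488.2, 218), yaw 8.6°.

Run:
```python
from h import *
plan([((.4882,.218,.25),down(8.6),5),((.4882,.218,.125),down(8.6),5)],.3)
```

```text
[0.13,-0.84,0.15,0,0,0,0.3,
0.12,-0.84,0.14,0,-0.01,-0.01,0.3,
0.13,-0.83,0.15,-0.01,0,0,0.3,
0.13,-0.84,0.14,0,0,0,0.3,
0.13,-0.84,0.14,0,-0.01,0,0.3,
0,0,0.83,0,0,0,0.3,
0,0,0.84,0,0,0,0.3,
0,0,0.83,0,0,0,0.3,
0,0,0.84,0,0,0,0.3,
0,0,0.83,0,0,0,0.3]
```

>>> arm_command --steps '[0.13,-0.84,0.15,0,0,0,0.3,0.12,-0.84,0.14,0,-0.01,-0.01,0.3,0.13,-0.83,0.15,-0.01,0,0,0.3,0.13,-0.84,0.14,0,0,0,0.3,0.13,-0.84,0.14,0,-0.01,0,0.3,0,0,0.83,0,0,0,0.3,0,0,0.84,0,0,0,0.3,0,0,0.83,0,0,0,0.3,0,0,0.84,0,0,0,0.3,0,0,0.83,0,0,0,0.3]'

```text
time: 14.0
tool_pos: [0.4882, 0.2185, 0.1241]
tcp_rot: [-3.132, -0.235, 0.0]
wrist_force: [0.3, 0.1, -2.3]
width: 0.504
```

>>> arm_command --steps '[0,0,0,0,0,0,0.3,0,0,0,0,0,0,0.3]'

```text
time: 14.25
tool_pos: [0.4882, 0.2185, 0.125]
tcp_rot: [-3.132, -0.235, 0.001]
wrist_force: [1.0, -0.1, -1.6]
width: 0.505
```

Run:
```python
from h import *
i,K,k,T=cam('wrist');save('w10',i);np.savez('w10.npz',i=i,K=K,k=k,T=T)
j,K,k,T=cam('side');save('s10',cv2.resize(j[300:480,270:470],None,fx=3.3,fy=3.3,interpolation=cv2.INTER_CUBIC));np.savez('s10.npz',i=j,K=K,k=k,T=T)
s=bot.read_state();p,r=pose();print(s['time'],p,s['wrist_force'],r.as_matrix().round(3))
```

```text
14.35 [0.48840887 0.21863227 0.12534114] [ 0.44645095  0.28646113 -1.55599245] [[ 0.989  0.149  0.   ]
 [ 0.149 -0.989  0.001]
 [ 0.    -0.001 -1.   ]]
```

View pics/w10.png

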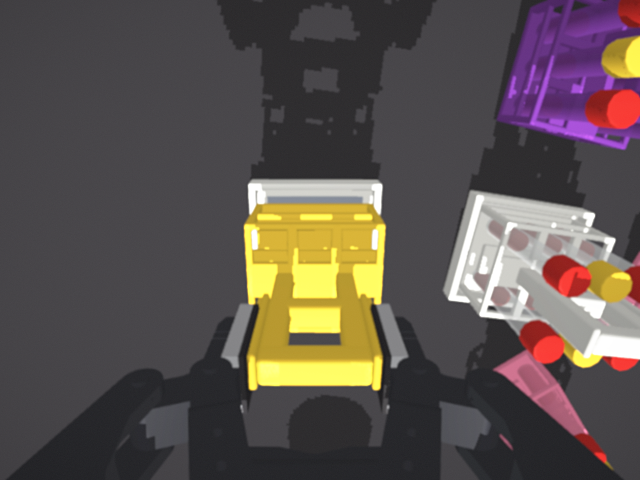

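View pics/s10.png

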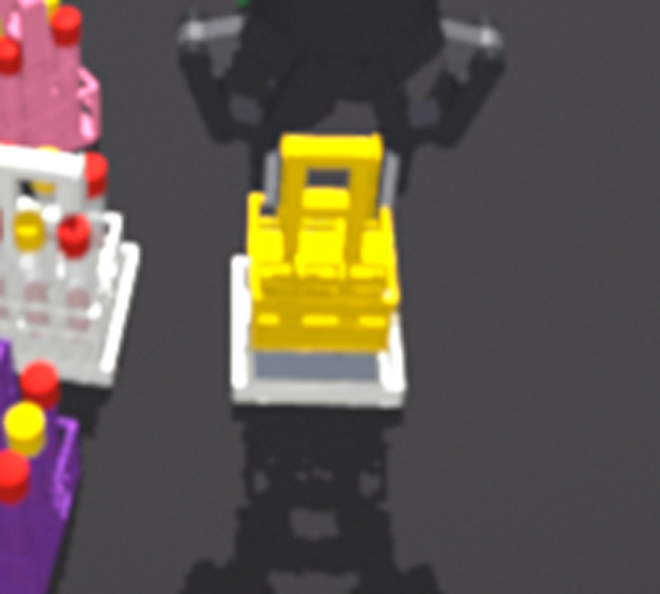

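Run:
```python
from h import *
d=np.load('w10.npz');i=d['i'];C=(d['K'],float(d['k']),d['T'])
im=cv2.resize(i[170:260,235:395],None,fx=5,fy=5,interpolation=cv2.INTER_CUBIC);save('w10c',im)
M=C[2];p,r=pose()
for off in(-.002,0,.002):
  print('foot far top edge',off,[proj(p+r.apply([sx*.033,-.029+off,z]),*C).round(1).tolist() for sx in(-1,1) for z in(.0525,.0945)])
y=np.radians(8.8)
for cy in(.2167,.2187):
  for v in(36,32):
    print(cy,v,[proj(np.array([.4882,cy,.014])+np.array([np.cos(y)*sx-np.sin(y)*v,np.sin(y)*sx+np.cos(y)*v,0])/1000,*C).round(1).tolist() for sx in(-v-4,v+4)])
```

```text
foot far top edge -0.002 [[243.8, 219.4], [256.2, 198.6], [386.4, 219.5], [373.9, 198.6]]
foot far top edge 0 [[244.0, 223.5], [256.3, 202.0], [386.2, 223.6], [373.7, 202.1]]
foot far top edge 0.002 [[244.3, 227.7], [256.5, 205.5], [385.9, 227.7], [373.6, 205.6]]
0.2167 36 [[247.0, 187.5], [380.8, 187.0]]
0.2167 32 [[254.0, 194.0], [373.8, 193.6]]
0.2187 36 [[247.4, 184.2], [381.4, 183.8]]
0.2187 32 [[254.4, 190.8], [374.5, 190.4]]
```

View pics/w10c.png

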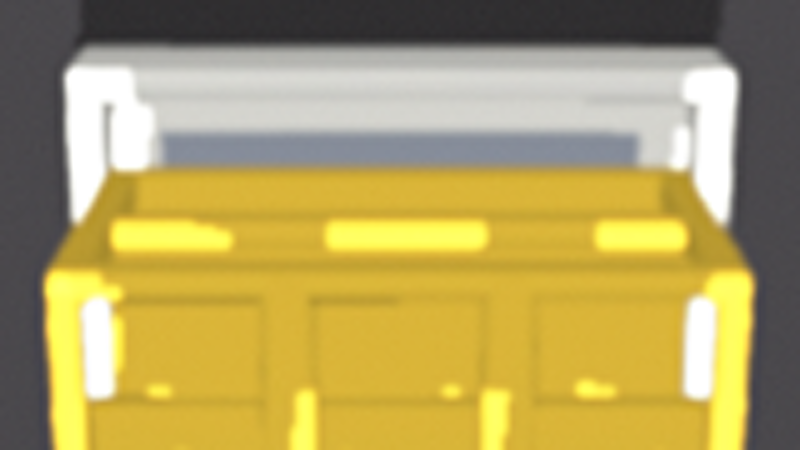

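The rim's outer edge is at row 183.6 with columns 248.2 and 382.4, which puts the cradle at about (488.6, 219) mm. The carrier's underside edge at row 204 puts it within 1 mm of the TCP. I nudge +0.6 mm in y and lower gently.

>>> arm_command --steps '[0.01,-0.02,0.2,0,0,0,0.3,0,0,0.2,0,0,0,0.3,0,0,0.15,0,0,0,0.3,0,0,0.1,0,0,0,0.3,0,0,0.07,0,0,0,0.3,0,0,0,0,0,0,0.3]'

```text
time: 15.1
tool_pos: [0.487, 0.2187, 0.1015]
tcp_rot: [-3.133, -0.235, 0.005]
wrist_force: [0.6, -0.8, -1.6]
width: 0.506
```

Run:
```python
from h import *
i,K,k,T=cam('wrist');save('w11',cv2.resize(i[160:400,200:440],None,fx=2.5,fy=2.5))
j,K,k,T=cam('side');save('s11',cv2.resize(j[300:480,270:470],None,fx=3.3,fy=3.3,interpolation=cv2.INTER_CUBIC))
s=bot.read_state();p,r=pose();print(s['time'],p,s['wrist_force'])
```

```text
15.2 [0.48719967 0.21875137 0.10184375] [-0.38845542 -0.04723657 -2.20775745]
```

View pics/w11.png

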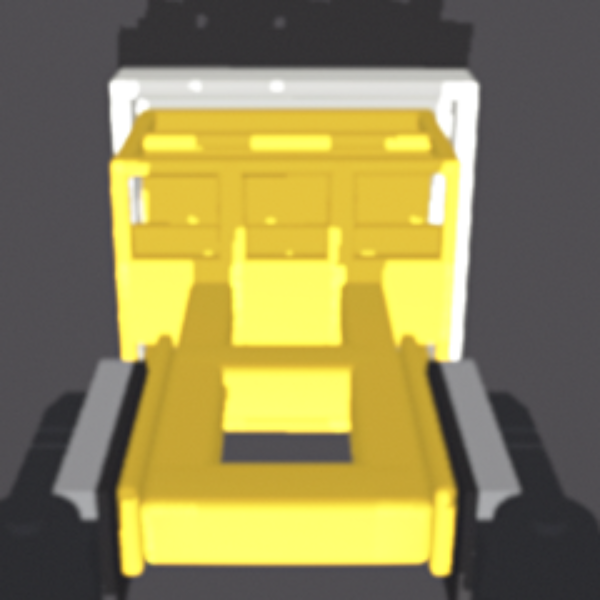

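View pics/s11.png

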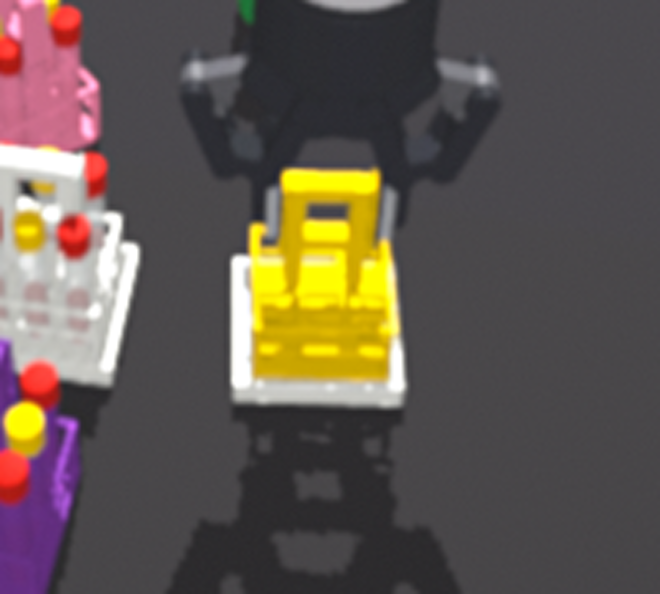

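The carrier now sits about 1.5–2 mm left (-x) of the cradle's centre: crop rim centre 294, foot centre 287. It is still free of the cradle, as only the weight is felt. I correct before the last few millimetres.

>>> arm_command --steps '[0.05,0,0,0,0,0,0.3,0,0,0,0,0,0,0.3,0,0,0,0,0,0,0.3]'

```text
time: 15.58
tool_pos: [0.4887, 0.219, 0.1019]
tcp_rot: [-3.133, -0.235, 0.004]
wrist_force: [-0.8, 0.4, -1.5]
width: 0.505
```

Run:
```python
from h import *
i,K,k,T=cam('wrist');save('w12',cv2.resize(i[170:330,220:410],None,fx=4,fy=3.7,interpolation=cv2.INTER_CUBIC))
s=bot.read_state();p,r=pose();print(s['time'],p,s['wrist_force'],r.as_matrix().round(3))
C=(K,k,T)
y=np.radians(8.8)
for v in(36,):
    print([proj(np.array([.4887,.219,.014])+np.array([np.cos(y)*sx-np.sin(y)*v,np.sin(y)*sx+np.cos(y)*v,0])/1000,*C).round(1).tolist() for sx in(-v-4,v+4)])
print([proj(p+r.apply([sx*.033,-.029,z]),*C).round(1).tolist() for sx in(-1,1) for z in(.0525,.0945)])
```

```text
15.625 [0.4886192  0.21895748 0.10181805] [ 0.60215763  0.11131161 -1.01703001] [[ 0.989  0.149 -0.003]
 [ 0.149 -0.989 -0.   ]
 [-0.003 -0.    -1.   ]]
[[241.0, 192.7], [388.4, 192.2]]
[[243.4, 223.5], [255.7, 202.1], [385.2, 223.5], [372.9, 202.1]]
```

View pics/w12.png

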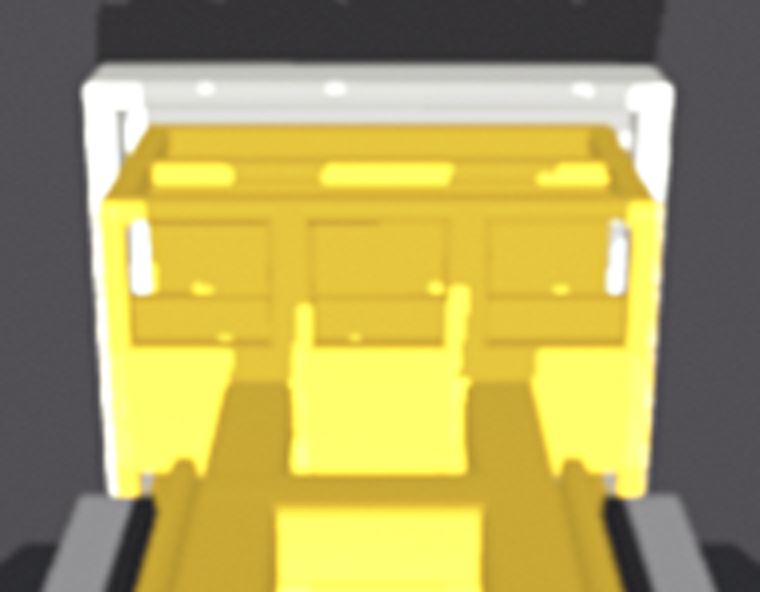

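The foot is now centred between the rims (crop centres 379 and 381) and already below rim height with no contact. Final lowering.

>>> arm_command --steps '[0,-0.02,0.03,0,0,0,0.3,0,0,0.04,0,0,0,0.3,0,0,0.03,0,0,0,0.3,0,0,0,0,0,0,0.3]'

```text
time: 16.12
tool_pos: [0.4885, 0.2196, 0.0989]
tcp_rot: [-3.133, -0.235, 0.005]
wrist_force: [0.3, -0.2, -0.2]
width: 0.506
```

Run:
```python
from h import *
s=bot.read_state();p,r=pose();print(s['time'],p,s['wrist_force'],s['torque'])
```

```text
16.125 [0.48847056 0.21957892 0.09888331] [ 0.3273902  -0.18169392 -0.19440538] [-0.05507438  0.12149121  0.01006147]
```

Weight coming off. A little further until light contact.

>>> arm_command --steps '[0,0,0.02,0,0,0,0.3,0,0,0.02,0,0,0,0.3,0,0,0,0,0,0,0.3]'

```text
time: 16.5
tool_pos: [0.4885, 0.2196, 0.0988]
tcp_rot: [-3.133, -0.235, 0.005]
wrist_force: [-4.0, -0.9, 7.5]
width: 0.508
```

Run:
```python
from h import *
i,K,k,T=cam('wrist');save('w13',cv2.resize(i[170:330,220:410],None,fx=4,fy=3.7,interpolation=cv2.INTER_CUBIC))
j,K,k,T=cam('side');save('s13',cv2.resize(j[300:480,270:470],None,fx=3.3,fy=3.3,interpolation=cv2.INTER_CUBIC))
s=bot.read_state();p,r=pose();print(s['time'],p,s['wrist_force'],s['torque'])
```

```text
16.6 [0.48850686 0.21963412 0.0988467 ] [-4.28328779 -1.14850504  8.43423921] [-0.24857618  0.76619582 -0.01085507]
```

View pics/s13.png

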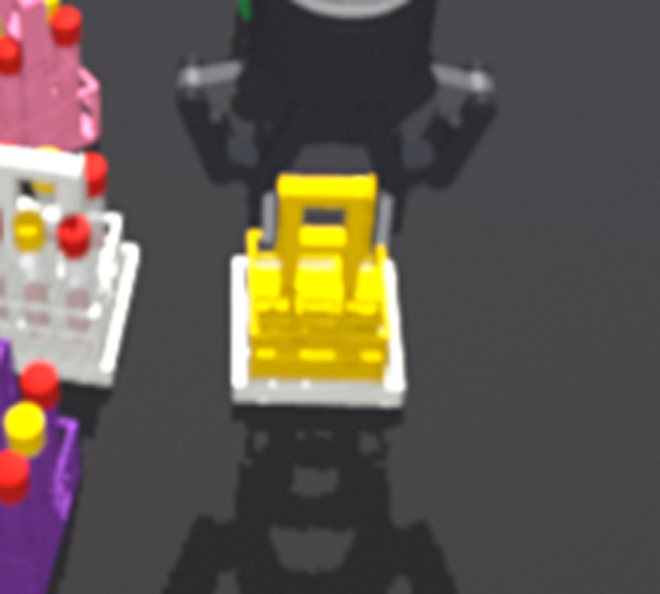

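View pics/w13.png

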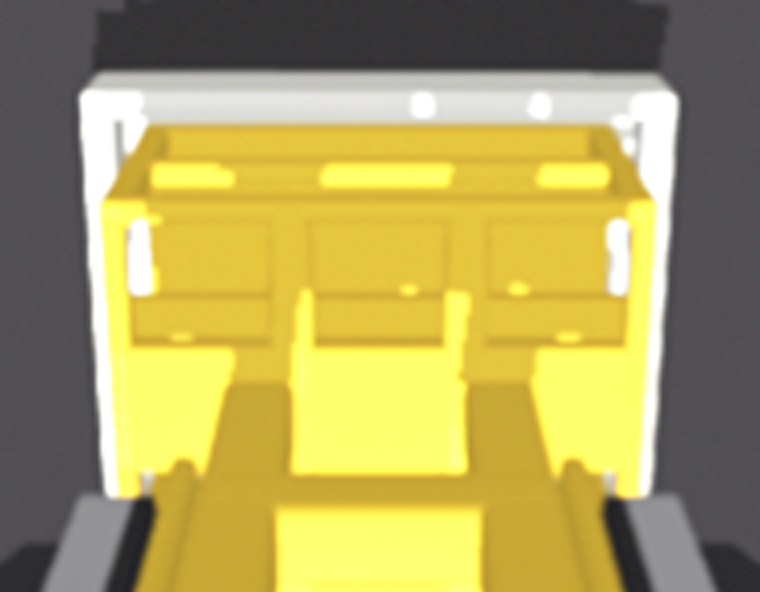

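Floor contact is at the expected height (TCP 98.8 mm against 98.5 predicted) with 8 N. I ease that off slightly, release, and check before withdrawing.

>>> arm_command --steps '[0,0,-0.02,0,0,0,0.3,0,0,0,0,0,0,0.55,0,0,0,0,0,0,0.65,0,0,0,0,0,0,0.75,0,0,0,0,0,0,0.8,0,0,0,0,0,0,0.8,0,0,0,0,0,0,0.8]' --squeeze 20

```text
time: 17.48
tool_pos: [0.4885, 0.2195, 0.0981]
tcp_rot: [-3.133, -0.235, 0.005]
wrist_force: [-1.1, 0.4, 0.2]
width: 0.803
```

Run:
```python
from h import *
i,K,k,T=cam('wrist');save('w14',i)
s=bot.read_state();p,r=pose();print(s['time'],p,s['width'],s['wrist_force'],s['torque'])
plan([(p+[0,0,.15],r,6)],.8)
```

```text
17.525 [0.48848591 0.21954594 0.09813885] 0.8028907875016718 [ 0.45998053  0.32001029 -0.76655045] [ 0.02959014 -0.02829544  0.03503122]
[0,0,-0.83,0,0,0,0.8,
0,0,-0.84,0,0,0,0.8,
-0.01,0,-0.83,0,0,0,0.8,
0,0,-0.83,0,0,0,0.8,
0,0,-0.84,0,0,0,0.8,
0,0,-0.83,0,0,0,0.8]
```

View pics/w14.png

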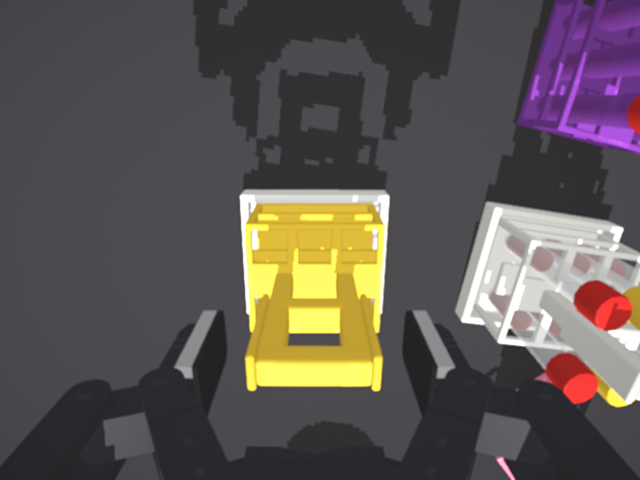

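The jaws are clear on both sides and the carrier stands upright in the cradle. Withdrawing straight up.

>>> arm_command --steps '[0,0,-0.5,0,0,0,0.8,0,0,-0.84,0,0,0,0.8,0,0,-0.83,0,0,0,0.8,0,0,-0.83,0,0,0,0.8,0,0.4,-0.84,0,0,0,0.8,0,0.9,-0.83,0,0,0,0.8,0,0.9,0,0,0,0,0.8,0,0.9,0,0,0,0,0.8,0,0,0,0,0,0,0.8,0,0,0,0,0,0,0.8]'

```text
time: 18.77
tool_pos: [0.5029, 0.1279, 0.2389]
tcp_rot: [-3.132, -0.234, 0.003]
wrist_force: [-0.1, 0.8, 0.3]
width: 0.799
```

Run:
```python
from h import *
i,K,k,T=cam('wrist');save('w15',i);np.savez('w15.npz',i=i,K=K,k=k,T=T)
j,K,k,T=cam('side');save('s15',j)
t,K,k,T=cam('top');save('t15',t)
s=bot.read_state();print(s['time'],s['tool_pos'],s['wrist_force'])
```

```text
18.925 [0.50267174 0.1283406  0.23839879] [ 0.43941558 -0.45355836 -0.23668402]
```

View pics/w15.png

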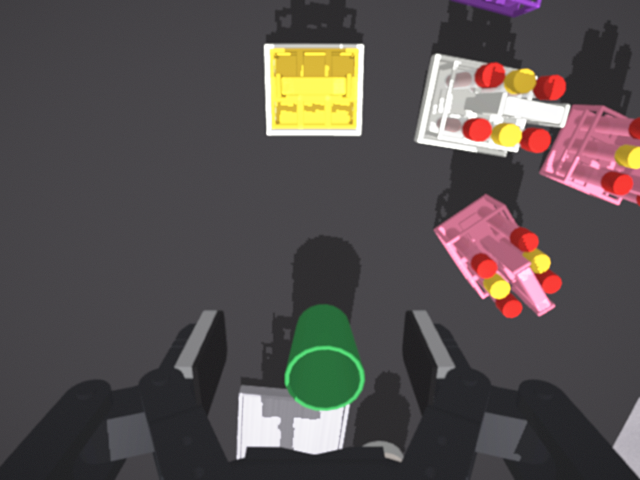

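View pics/s15.png

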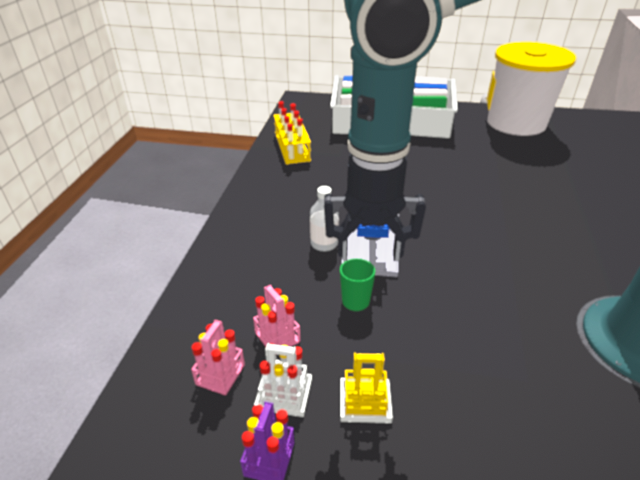

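View pics/t15.png

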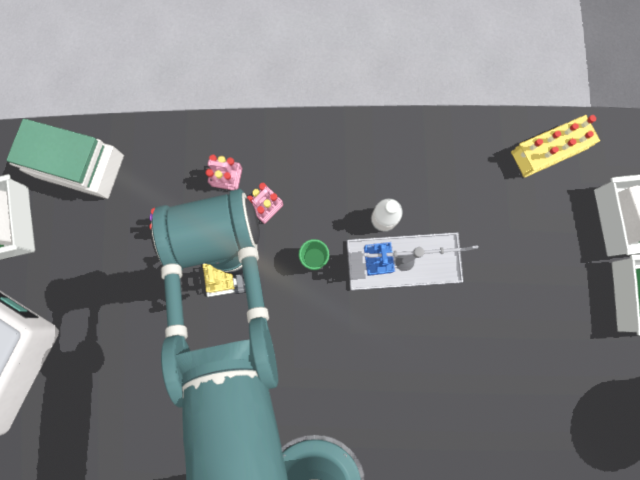

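The carrier stands in the cradle at wrist (314,90), and blue, pot, bottle and white carrier are where they were. One close crop to check the seating.

Run:
```python
from h import *
d=np.load('w15.npz');i=d['i'];C=(d['K'],float(d['k']),d['T'])
save('w15c',cv2.resize(i[35:145,255:375],None,fx=5,fy=5,interpolation=cv2.INTER_CUBIC))
h=cv2.cvtColor(i,cv2.COLOR_RGB2HSV);m=cv2.inRange(h,(20,120,80),(36,255,255));m[:, :255]=0;m[:,375:]=0;m[150:]=0;m[:35]=0
P=np.argwhere(m)[:,::-1].astype(np.float32)
f=np.array([onz(q,.046,C)[:2]*1000 for q in P],np.float32);print('foot top plane',cv2.minAreaRect(cv2.convexHull(f)))
w=((i.min(2)>120)|(m>0)).astype(np.uint8);w[:, :255]=0;w[:,375:]=0;w[150:]=0;w[:35]=0
c=max(cv2.findContours(w,0,1)[0],key=cv2.contourArea);g=np.array([onz(q,.014,C)[:2]*1000 for q in c[:,0].astype(float)],np.float32);print('rim',cv2.minAreaRect(cv2.convexHull(g)))
a=cv2.imread('pics/top0.png');b=cv2.imread('pics/t15.png')
for lo,hi,n in[((100,150,60),(125,255,255),'blue'),((45,120,50),(85,255,200),'green')]:
    for q in(a,b):
        m=cv2.inRange(cv2.cvtColor(q,cv2.COLOR_BGR2HSV),lo,hi);m[:225]=0;m[285:]=0;m[:,:290]=0;m[:,400:]=0;print(n,np.argwhere(m).mean(0)[::-1].round(1),(m>0).sum())
```

```text
foot top plane ((488.1737976074219, 219.58480834960938), (64.20121002197266, 56.758663177490234), 8.553670883178711)
rim ((488.044677734375, 218.76690673828125), (81.76224517822266, 73.64353942871094), 8.531250953674316)
blue [378.1 259.5] 471
blue [378.2 259.5] 490
green [314.1 252.8] 396
green [313.9 252.9] 433
```

View pics/w15c.png

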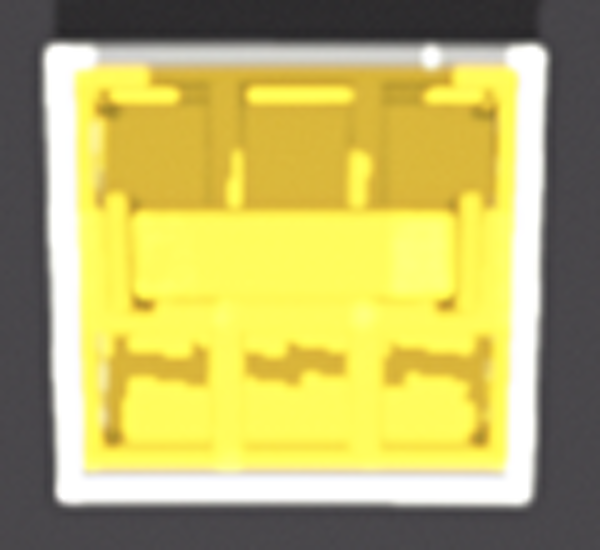

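Foot and rim centres agree within 1 mm, the yaw difference is 0.02°, and the foot's size fits its height when fully home. Handing in.

```bash
python3 -c "
from workcell import bot
print(bot.finish_job())"
```

```text
the job is handed in; nothing more can be done
None
```

The yellow carrier is in the empty bench cradle, released, and the job is handed in at about 19 s of the 45 s allowed.

- **Unhooking:** I gripped the yellow carrier across its ribs and raised it about 8 mm. I then squared it to the rod, tipped it 42° by the bend and led its eye up along the tip and outwards. The 42° is slightly over the 30 to 40° suggested; my clearance check gave at least 4 mm there. The wrist force stayed near the carrier's own weight (1 to 2 N) throughout.
- **Placing:** I carried it high over the stand, bottle and pot and lowered it into the cradle. It had drifted about 1.5 mm in x, which I corrected before the last few millimetres. It touched the floor at the height I expected, with about 8 N.

**Last checks:**
- The carrier's foot is within about 1 mm of the cradle's centre, and the yaw difference is 0.02°.
- It looks level and fully home in the side and wrist pictures. I did not measure the tilt or the height after release.
- The blue carrier and the green pot moved under 0.3 pixel in the top view. The bottle and the white carrier look unmoved, judged by eye only.
- The gripper was about 9 cm to the side, at 0.24 m height, when I handed in, with no contact force.

**Disagreements:**
- The top camera put the cradle about 2 mm less in y than the wrist camera did. I relied mainly on the wrist camera because it also showed the held carrier.
- One automatic top-view mask of the cradle failed, and I discarded it.

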